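# Weigh a tub of pipe offcuts on a sprung hand scale

### The job

Take the orange hand scale from its wooden rest, hook it under the wire bail of the blue tub of pipe offcuts and gently lift until the tub hangs steady just clear of the bench, about 12 mm and never as much as 40 mm, for two seconds so that the pull can be read. Then gently set the tub back down where it stood, unhook it, and hang the scale back on its rest. Lift the tub by the scale only, do not force or jerk anything, and leave the other things on the bench alone.

Things in the scene. Friction and masses are not known exactly. Their poses are not given: they have to be found in the camera images.
- scale: Orange sprung hand scale, 240 g with hook, hanging upright on its rest. Origin: centre of its black rubber grip bar, 100 (its x) by 24 (y) by 24 (z) mm, to be gripped across y from above. z points up. Below the bar the case, 44 (x) by 20 (y) mm, reaches down to 92 mm below the origin; the hook sticks out of it. A red pointer on the case moves down with the pull.
- hook: The scale's hook, 7 mm round bar bent in the scale's x-z plane, open to +x. It slides down out of the case on a spring, 1 mm per 0.12 N of pull (stop at 75 mm, 9 N). Origin: upper face of the bottom of the bend, where a load rests, straight under the grip bar, 144 mm below its centre when unloaded. Axes as the scale's.
- hook_tip (a point): Middle of the hook bar's free end, 17 mm above hook's origin and 14 mm out along +x (bar top at 20 mm). On the -x side the shank runs 12 mm out up to 37 mm above that origin, then leans back to the middle at 47 mm; the unloaded case begins at 52 mm. A bail comes in over the tip from +x, its middle 25 to 36 mm above hook's origin, then sinks into the bend.
- tub: Blue open tub with grey pipe offcuts in it, 110 (its x) by 150 (its y) by 45 mm high (pipes up to 64 mm), weight unknown, between 2.3 and 7.9 N. Origin: centre of its underside, at height 0 on the bench. A rigid wire bail of 8 mm round bar arches over it along its y.
- bail_top (a point): Middle of the bar at the top of the tub's bail, 112 mm above the tub's underside, over its centre. From there the bail slopes down to 95 mm at 71 mm to each side along the tub's y, and then straight down to the tub's ends.
- rest: Fixed plywood rest. Origin: centre of its underside on the bench; base 124 (its x) by 90 by 10 mm. Two posts, 12 mm thick in x and 44 mm wide in y, stand 40 mm to each side along its x, tops at 153 mm; lips 8 mm high on the tops leave a 34 mm wide channel along x for the grip bar.
- cradle (a point): Where the grip bar's centre lies when the scale hangs on the rest: 165 mm above the rest's origin, bar along the rest's x, either way round, case and hook between the posts, which leave both y sides open.
- pipe_upright: Bystander: grey pipe piece on end, 42 mm across, 95 mm high. Origin: centre of its underside.
- disc_stack: Bystander: stack of dark wooden discs, 64 mm across, 36 mm high. Origin: centre of its underside.
- screw_tray: Bystander: clear open tray, 90 by 120 by 30 mm. Origin: centre of its underside.
- wrench: Bystander: steel open-end wrench lying on the bench, about 180 mm long. Origin: on its underside.
- pipe_clip: Bystander: white half-round pipe clip standing on its two ends, 44 mm wide, 26 mm high. Origin: middle of its foot.
Things that resemble listed ones, but are neither listed nor needed, are in the scene too. Leave any green or pink look-alike of the rest alone. There is more than one size of the tub; the one meant has the size given above.

How it is judged:
By the outcome, as a careful person would: the job done as asked, in the order asked, and still so for the second after the job is handed in, with the robot touching nothing.
It also fails if it takes over 72 s, if anything falls off the work surface, if the arm or the gripper's body presses on something with over 40 N, if the wrist force passes 120 N, or if a joint passes its speed limit or range.

### The arm

A 7-joint arm with a two-finger parallel gripper is mounted at the origin on the work surface. World frame = base frame: x ahead of the robot, y to its left, z up, the work surface at z = 0. Lengths are in m, angles in rad, forces in N, time in s.
With the tool pointing down it reaches from about 0.425 to 0.8 m from the base axis. Payload 8.3 kg.
Tool frame: the origin (TCP) lies at the very end of the fingers, on their centre line; the grasp point (between the pads) lies 19 mm behind it; z points along the fingers, y is the line along which they close (so a half turn about z gives the same grasp; the last joint's range is limited). The gripper opens to 85 mm and grips with 20 to 120 N. Pads are 22 mm wide; open, the fingers measure 114 mm over their backs; the gripper's body (76 mm by 85 mm) begins 54 mm behind the grasp point. The pads swing forward as they close: fully open they stand 13 mm farther back than shut.
Start: joints at [1.091, 0.383, 0.016, 1.37, -0.006, 1.388, -0.046], TCP at [0.253, -0.571, 0.231] pointing down, gripper open.
Joint ranges: [-2.95, 2.95], [-0.25, 2.06], [-1.52, 1.56], [0.18, 2.33], [-1.44, 4.58], [0.02, 2.06], [-3.01, 3.01]. Speed limits (rad/s): [2.39, 2.39, 3.01, 3.01, 3.14, 3.14, 3.14].

### API

Orientations are given as a unit quaternion [x, y, z, w].
In Python, from rig import bot gives the robot as it stands. Calls block until the motion is done:
- bot.goto(position, orientation): joint-space move of the TCP to a pose.
- bot.move_l(position, attitude=None, feed=0.15, threshold=None): straight line of the TCP; attitude=None keeps the orientation; feed is the mean speed in m/s. With threshold (N) it stops when the force on the tool has changed by that much, and returns True; else False.
- bot.set_joints(angles): joint-space move.
- bot.gripper_open() and bot.close(newtons=None): open the fingers fully, or close them until they stop; newtons is the grip in N (None keeps the last).
- bot.wait(seconds).
- bot.ik(position, orientation): joint angles nearest the present ones, or None.
- bot.read_camera(name): name is "scene" or "top" or "wrist"; returns the picture (480x640x3 uint8, red, green, blue); there is no depth.
- bot.camera_model(name): a dict with "K" (3x3 intrinsics, pixels), "pose" (4x4, takes a point from camera to world coordinates). Camera axes: x right, y down, z forward; pixel columns grow to the right and rows downward; lengths in m; the calibration is good to about 2 mm. A picture is of the moment at which its call begins: read the wrist's pose just before it. camera_model takes no time and is no camera call; for the wrist camera it gives the pose at the moment of the call.
A pose or a line that the arm cannot do raises bot.Unreachable and nothing moves.
- bot.finish_job(): hands the job in; it is judged then, once.
Readings, each from a call of its own:
- bot.get_t(): time.
- bot.get_qpos(): joint angles.
- bot.get_joint_vel(): joint speeds.
- bot.get_tau(): joint torques, N m.
- bot.get_eef_pos(): TCP position.
- bot.get_eef_rot(): TCP orientation.
- bot.get_force(): force on the tool from outside, world axes, zero at the start.
- bot.get_moment(): the same for the moment, N m.
- bot.get_gripper_width(): finger opening in m.
- bot.get_gripper_force(): force on a finger pad.
Only numpy, scipy, OpenCV 4.12 (cv2) and the standard library are available. Lean on these libraries where they do the work, as an engineer would, in place of code of your own. Each camera call takes 0.05 s, during which the arm holds its last target. There are 200 camera calls.

## Working session

There is one attempt and no reset: what is moved stays moved. The work goes in short steps, each a Python script; the robot and the scene stay as the last script left them, time stands still between calls to the robot, and variables do not carry over. Pictures are saved under pics/ and viewed, at most 12 in all, crops included, and the job is handed in when it is done.

```bash
ls; mkdir -p pics
python3 - <<'E'
from rig import bot
import cv2
for n in ("scene","top"):
    im=bot.read_camera(n); cv2.imwrite(f"pics/{n}0.png",im[:,:,::-1])
    m=bot.camera_model(n); print(n,m["K"],m["pose"])
E
```

```text
pics
scene [[478.80315698   0.         322.21810849]
 [  0.         478.80315698 239.35165433]
 [  0.           0.           1.        ]] [[ 0.61467526  0.52281836 -0.5906228   1.0610611 ]
 [ 0.78876514 -0.41204983  0.45614086 -0.33659254]
 [-0.00488721 -0.74624118 -0.66565774  0.71683949]
 [ 0.          0.          0.          1.        ]]
top [[568.22190383   0.         322.32125063]
 [  0.         568.22190383 239.48399088]
 [  0.           0.           1.        ]] [[ 2.59073891e-02 -9.92057102e-01  1.23091485e-01  3.85135643e-01]
 [-9.99664321e-01 -2.57385395e-02  2.96195597e-03  7.50354497e-02]
 [ 2.29765610e-04 -1.23126903e-01 -9.92390907e-01  1.15671414e+00]
 [ 0.00000000e+00  0.00000000e+00  0.00000000e+00  1.00000000e+00]]
```

View pics/scene0.png

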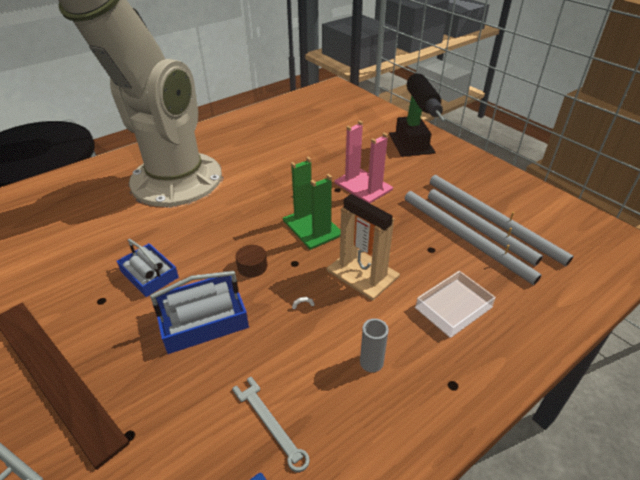

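View pics/top0.png

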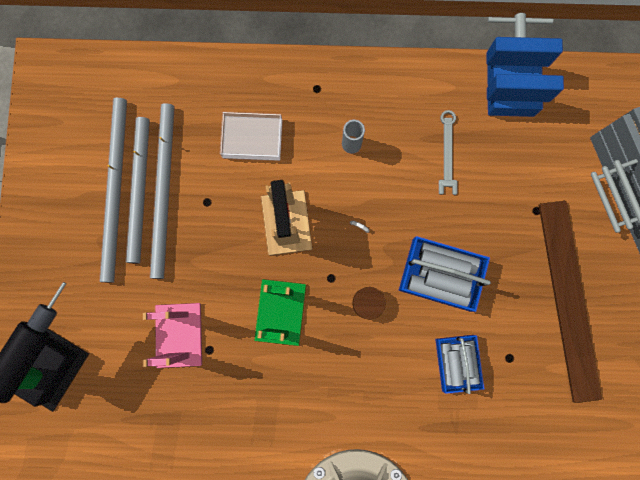

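```bash
cat > h.py <<'E'
from rig import bot
import cv2, numpy as np
def ray(n,uv,m=None):
    m=m or bot.camera_model(n); P=m["pose"]; d=np.linalg.inv(m["K"])@np.array([uv[0],uv[1],1.])
    return P[:3,3],P[:3,:3]@d
def onz(n,uv,z,m=None):
    o,d=ray(n,uv,m); return o+d*(z-o[2])/d[2]
def proj(n,p,m=None):
    m=m or bot.camera_model(n); P=m["pose"]; c=P[:3,:3].T@(np.asarray(p)-P[:3,3]); c=m["K"]@c; return c[:2]/c[2]
def biggest(mask,roi):
    x0,y0,x1,y1=roi; k=np.zeros_like(mask); k[y0:y1,x0:x1]=mask[y0:y1,x0:x1]
    cs,_=cv2.findContours(k,cv2.RETR_EXTERNAL,cv2.CHAIN_APPROX_NONE); return max(cs,key=cv2.contourArea)
E
python3 - <<'E'
from h import *
t=cv2.imread("pics/top0.png"); s=cv2.imread("pics/scene0.png")
hsv=cv2.cvtColor(t,cv2.COLOR_BGR2HSV)
dark=(t.max(2)<60).astype(np.uint8)*255
c=biggest(dark,(262,170,300,245)); 
p=np.array([onz("top",q[0],.177)[:2] for q in c],np.float32); print("bar",cv2.minAreaRect(p))
blue=cv2.inRange(hsv,(105,120,40),(130,255,255))
c=biggest(cv2.morphologyEx(blue,cv2.MORPH_CLOSE,np.ones((5,5))),(390,225,500,320))
p=np.array([onz("top",q[0],.045)[:2] for q in c],np.float32); r=cv2.minAreaRect(p);print("tub",r)
# wooden rest base
a=cv2.resize(s[180:310,320:410],None,fx=5,fy=4.5,interpolation=cv2.INTER_CUBIC)
b=cv2.resize(t[225:325,385:500],None,fx=3,fy=4.5*130/100,interpolation=cv2.INTER_CUBIC)
cv2.imwrite("pics/c1.png",np.hstack([a,b[:a.shape[0]] if b.shape[0]>=a.shape[0] else cv2.resize(b,(345,a.shape[0]))]))
print(bot.get_force(),bot.get_t(),bot.get_eef_rot(),bot.camera_model("wrist")["K"][0],bot.camera_model("wrist")["pose"].round(3))
E
```

```text
bar ((0.5597907304763794, 0.152573823928833), (0.10124928504228592, 0.024060852825641632), 9.665614128112793)
tub ((0.46219152212142944, -0.1615506112575531), (0.15521040558815002, 0.11197056621313095), 75.0756607055664)
[ 0.15163494  0.34545526 -0.21465483] 0.1 [ 9.78359097e-01  2.06912194e-01 -2.00367366e-04 -8.84209886e-04] [406.63596886   0.         320.07429555] [[ 0.405 -0.866 -0.293  0.329]
 [-0.915 -0.384 -0.127 -0.539]
 [-0.002  0.319 -0.948  0.373]
 [ 0.     0.     0.     1.   ]]
```

View pics/c1.png

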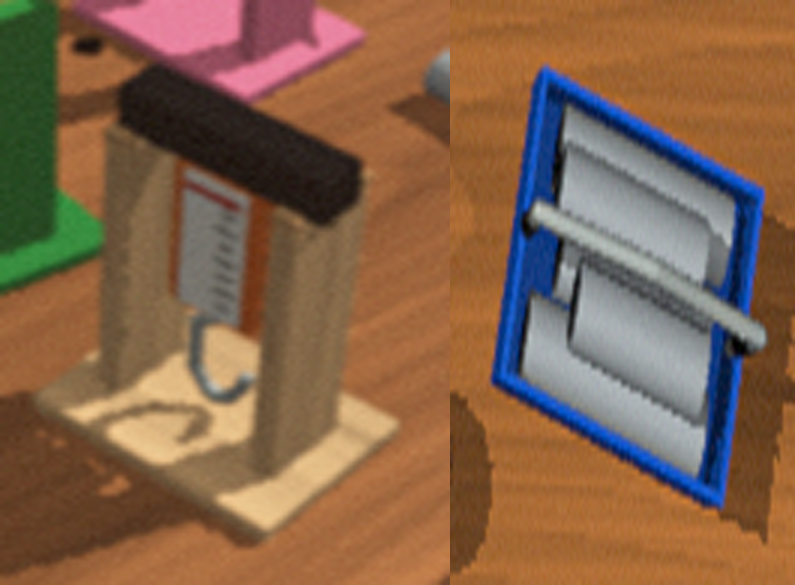

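The scene view and crop show the scale on the wooden rest. The bar runs to lower right and the hook opens towards its near end (+x, crop (250,380)), so scale yaw is about 9.7°. The big tub's bail runs (410,265) to (488,283) in the top view. The measured sizes, 101x24 mm and 155x112 mm, match those given. I'll grasp now.

```bash
cat >> h.py <<'E'
from scipy.spatial.transform import Rotation as R
def quat(yaw,flip):   # yaw = direction of scale +x; tool y across it
    a=yaw+(np.pi if flip else 0)
    x=np.array([np.cos(a),np.sin(a),0]); z=np.array([0,0,-1.]); return R.from_matrix(np.c_[x,np.cross(z,x),z]).as_quat()
BAR=np.array([.5598,.1526]); YS=np.radians(9.67); TUB=np.array([.4622,-.1616]); YT=np.radians(75.08-90)
UT=np.array([np.cos(YT),np.sin(YT)])
E
python3 - <<'E'
from h import *
for f in (0,1):
    for p,y in ((np.r_[BAR,.146],YS),(np.r_[BAR,.32],YS),(np.r_[TUB-.035*UT,.207],YT),(np.r_[TUB-.035*UT,.30],YT),(np.r_[TUB,.33],YT)):
        q=bot.ik(p,quat(y,f)); print(f,None if q is None else np.round(q,2))
f=0
bot.goto(np.r_[BAR,.25],quat(YS,0)); print(bot.get_t(),bot.get_eef_pos(),bot.get_force())
im=bot.read_camera("wrist"); cv2.imwrite("pics/w1.png",im[:,:,::-1])
print(proj("wrist",np.r_[BAR,.177]))
E
```

```text
0 [ 0.29  0.46 -0.8   1.59  0.34  1.24 -1.98]
0 [ 0.32  0.38 -0.89  1.3   0.29  1.59 -1.93]
0 [ 0.55  0.04 -0.28  1.84  0.01  1.26 -1.57]
0 [ 0.56  0.   -0.29  1.68  0.    1.47 -1.56]
0 [ 0.53  0.07 -0.27  1.54  0.02  1.53 -1.58]
1 [ 0.39  0.52 -0.96  1.59  0.44  1.27  1.09]
1 [ 0.34  0.39 -0.93  1.3   0.31  1.59  1.19]
1 [ 0.8   0.06 -0.54  1.83  0.03  1.26  1.56]
1 [ 0.79  0.01 -0.52  1.67  0.    1.47  1.58]
1 [ 0.77  0.09 -0.54  1.53  0.05  1.54  1.54]
2.875 [0.56018504 0.15147121 0.24980441] [ 0.66902463  0.29208243 -0.89180945]
[316.36796994 260.72659917]
```

View pics/w1.png

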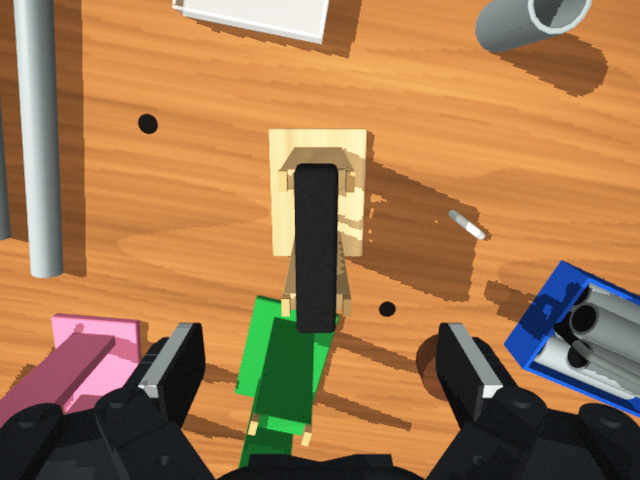

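The wrist view shows the bar from (316,163) to (316,332), straight in line with the tool and between the fingers. The green rest is clear of the fingers. I'll take a second measure from this, then grasp and lift.

Run:
```python
from h import *
im=cv2.imread("pics/w1.png"); m=bot.camera_model("wrist")
c=biggest((im.max(2)<60).astype(np.uint8)*255,(285,150,350,340))
p=np.array([onz("wrist",q[0],.177,m)[:2] for q in c],np.float32); r=cv2.minAreaRect(p); print(r)
b=np.array(r[0]); assert np.linalg.norm(b-BAR)<.01
b=(b+BAR)/2
bot.move_l(np.r_[b,.147],quat(YS,0)); print(bot.get_force()); 
bot.close(70); bot.wait(.2)
print(b,bot.get_gripper_width(),bot.get_gripper_force(),bot.get_eef_pos(),bot.get_force(),bot.get_t())
if .018<bot.get_gripper_width()<.03:
    bot.move_l(np.r_[b,.19],feed=.06); bot.move_l(np.r_[b,.33],feed=.2)
    bot.wait(.3); print(bot.get_force(),bot.get_eef_pos(),bot.get_gripper_width(),bot.get_t())
    bot.goto(np.r_[TUB-.04*UT,.33],quat(YT,0)); bot.wait(.3); print(bot.get_force(),bot.get_eef_pos(),bot.get_t())
    m=bot.camera_model("wrist"); np.savez("w2.npz",**m)
    for n in ("wrist","scene"): cv2.imwrite(f"pics/{n}2.png",bot.read_camera(n)[:,:,::-1])
    w=cv2.imread("pics/wrist2.png"); s=cv2.imread("pics/scene2.png")
    cv2.imwrite("pics/c2.png",np.hstack([cv2.resize(w,(400,300)),cv2.resize(s[150:350,80:347],(400,300))]))
    print("tops",proj("wrist",np.r_[TUB,.112],m),proj("scene",np.r_[TUB,.112]))
```

```text
((0.5638144016265869, 0.15363235771656036), (0.1003062054514885, 0.02339266799390316), 9.199161529541016)
[-0.30730022  0.02892657 -0.32011635]
[0.5618072  0.15311618] 0.022915701076284812 69.50356006622314 [0.56206055 0.15333535 0.14749829] [-1.09961887  0.23563416  5.90102143] 4.55
[-0.18434488 -0.79491482 -2.72437702] [0.56158669 0.15294496 0.32918163] 0.023010784034707014 6.5667
[ 0.45957682  0.15750696 -1.61279291] [ 0.42394949 -0.15059248  0.32995124] 8.1333
tops [320.28319919 158.78956228] [192.16032124 277.23435282]
```

View pics/c2.png

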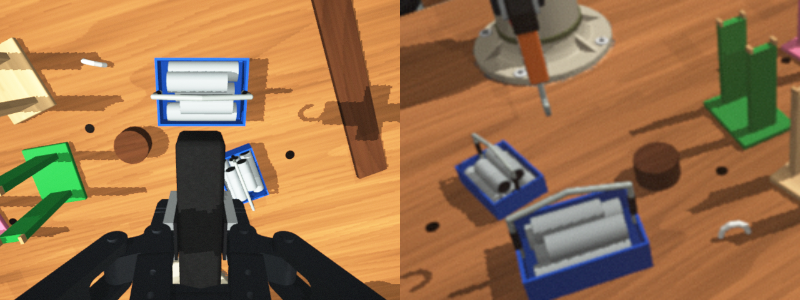

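The left half (wrist view) shows the bail level across full-frame (248..397,155), with its middle about (323,155) against a predicted (320,159). That is the same few-mm bias the wrist camera showed on the bar, so I'll split it. The right half shows the scale held upright with the hook clear of everything. Next I descend beside the bail and check in the scene view.

```bash
cat >> h.py <<'E'
T=TUB+.002*UT
DZ=.1265 # hook origin below TCP, unloaded (bar centre 17.5 above TCP)
def hookz(h): return h+DZ
E
python3 - <<'E'
from h import *
p=T-.036*UT
bot.move_l(np.r_[p,hookz(.084)],quat(YT,0),feed=.12); bot.wait(.2)
print(bot.get_eef_pos(),bot.get_force(),bot.get_t())
s=bot.read_camera("scene")[:,:,::-1].copy(); w=bot.read_camera("wrist")[:,:,::-1]
cv2.imwrite("pics/s3.png",s); cv2.imwrite("pics/w3.png",w)
a=cv2.resize(s[190:340,120:270],(600,600),interpolation=cv2.INTER_CUBIC)
cv2.imwrite("pics/c3.png",a)
e=bot.get_eef_pos(); 
for n,q in (("hook",np.r_[e[:2],.084]),("tip",np.r_[e[:2]+.014*UT,.101]),("bail",np.r_[T,.112])):
    u=proj("scene",q); print(n,u,(u-[120,190])*4)
E
```

```text
[ 0.42963522 -0.15297288  0.21102865] [ 0.32754617  0.49528901 -2.21802295] 9.5833
hook [191.22261543 275.54608996] [284.89046172 342.18435983]
tip [191.03116819 274.12469162] [284.12467277 336.49876647]
bail [192.39427898 277.99805117] [289.57711591 351.99220468]
```

View pics/c3.png

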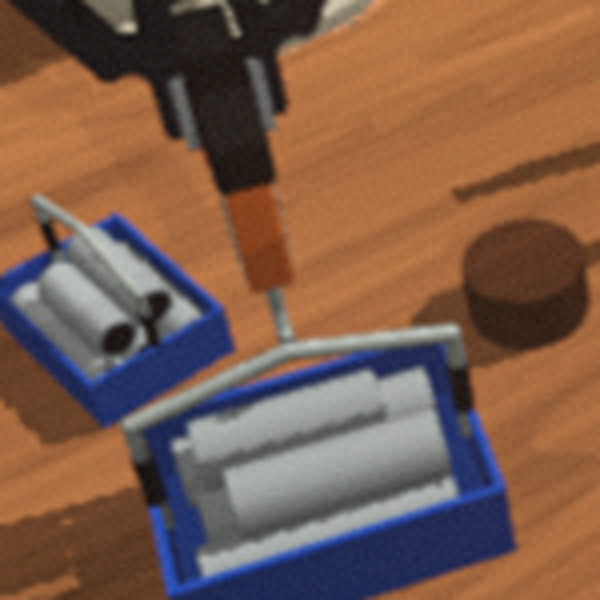

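The hook shank sits exactly behind the bail apex. In the crop the apex is at (290,347) and predicted at (290,352), about 1 px off at full scale. I'll lower 2 mm and insert.

Run:
```python
from h import *
bot.move_l(np.r_[T-.036*UT,hookz(.082)],feed=.05)
hit=bot.move_l(np.r_[T,hookz(.082)],feed=.04,threshold=4); bot.wait(.2)
print(hit,bot.get_eef_pos(),bot.get_force(),bot.get_t())
s=bot.read_camera("scene")[:,:,::-1]; w=bot.read_camera("wrist")[:,:,::-1]
F=np.array([bot.get_force() for _ in range(20)]);print(F.mean(0),F.std(0),bot.get_t())
a=cv2.resize(s[190:340,120:270],(600,600),interpolation=cv2.INTER_CUBIC)
cv2.imwrite("pics/c4.png",a)
```

```text
False [ 0.46399944 -0.16213318  0.20857747] [-0.16094349  0.47079596 -2.48126782] 11.1833
[-0.94115345 -0.57479321 -2.73321439] [2.22044605e-16 0.00000000e+00 1.33226763e-15] 11.2833
```

View pics/c4.png

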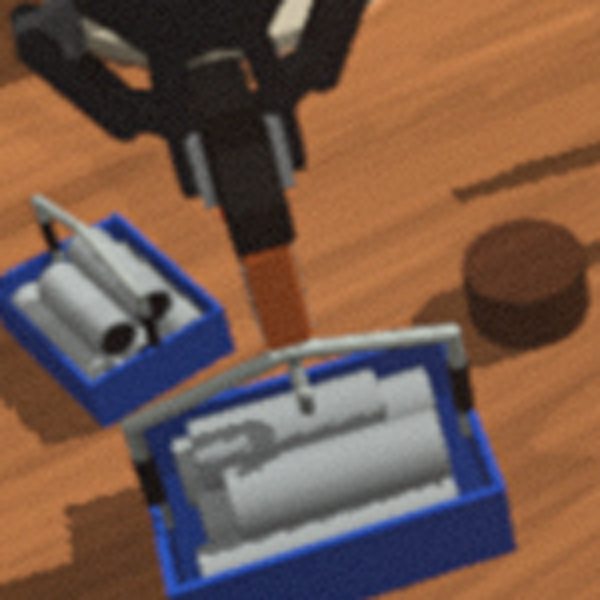

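The hook tip shows in front of the bail at crop (305,400), the case is behind and above it, and the tub hasn't moved. Now I lift, watching the tub's blue outline in the scene camera.

```bash
cat >> h.py <<'E'
def tubpix():
    s=bot.read_camera("scene")[:,:,::-1].copy()
    b=cv2.inRange(cv2.cvtColor(s,cv2.COLOR_BGR2HSV),(105,120,40),(130,255,255))
    c=biggest(b,(145,255,260,360)); m=c[:,0,:]
    # lower outline of front wall: bottom-most blue per column
    cols=np.arange(170,240); v=[np.nonzero(b[255:360,k])[0].max()+255 for k in cols if b[255:360,k].any()]
    return np.array([cv2.boundingRect(c)[0]+cv2.boundingRect(c)[2]/2,np.mean(v)]),s
E
python3 - <<'E'
from h import *
k=(proj("scene",np.r_[T,.02])-proj("scene",np.r_[T,.03]))[1]/10; print("px/mm",k)
u0=np.mean([tubpix()[0] for _ in range(3)],0); np.save("u0.npy",u0); print(u0)
z=hookz(.103); bot.move_l(np.r_[T,z],feed=.05)
u=tubpix()[0]; print((u0-u)/k)
up=0; z0=z; n=0
while z<z0+.085:
    z+=.004; bot.move_l(np.r_[T,z],feed=.025)
    up=(u0-tubpix()[0])[1]/k; print(round((z-z0)*1e3),up.round(1),bot.get_force()[2].round(1),end=" | ")
    if up>4: break
if up>4:
    bot.wait(.5); up=np.mean([(u0-tubpix()[0])[1]/k for _ in range(3)]); print("settled",up)
    z+=np.clip(13-up,-5,10)/1e3; bot.move_l(np.r_[T,z],feed=.015)
    bot.wait(.5); u,s=tubpix(); print("hold",(u0-u)/k,bot.get_eef_pos(),bot.get_force(),bot.get_t())
    cv2.imwrite("pics/s5.png",s); cv2.imwrite("pics/c5.png",cv2.resize(s[190:340,120:270],(600,600),interpolation=cv2.INTER_CUBIC))
E
```

```text
px/mm 0.3473502097942173
[202.  340.2]
[ 0.        -0.0411277]
4 0.0 -2.9 | 8 -0.1 -3.0 | 12 0.0 -3.1 | 16 -0.1 -3.6 | 20 -0.1 -4.4 | 24 0.9 -4.8 | 28 5.2 -4.9 | settled 4.181315892227002
hold [ 1.43946941 13.61326781] [ 0.46413413 -0.16214205  0.26631206] [ 0.30825615 -0.95434035 -3.6134579 ] 16.5
```

View pics/c5.png

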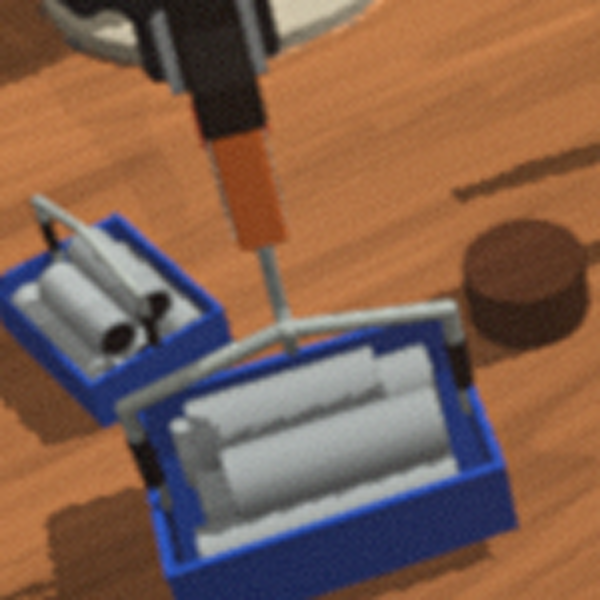

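The tub hangs on the hook about 13 mm up by both image and arm travel, with its shadow separated from it. I'll hold, then lower.

Run:
```python
from h import *
u0=np.load("u0.npy"); L=[]
for _ in range(7):
    bot.wait(.4); L.append((u0-tubpix()[0])/.3474)
print(np.round(L,1).tolist())
bot.move_l(np.r_[T,hookz(.103)+.020],feed=.012)
bot.move_l(np.r_[T,hookz(.103)],feed=.03); bot.move_l(np.r_[T,hookz(.083)],feed=.04); bot.wait(.3)
u,s=tubpix(); print("down",(u0-u)/.3474,bot.get_eef_pos(),bot.get_force(),bot.get_t())
cv2.imwrite("pics/c6.png",cv2.resize(s[190:340,120:270],(600,600),interpolation=cv2.INTER_CUBIC))
```

```text
[[1.4, 13.5], [1.4, 13.7], [1.4, 13.7], [2.9, 13.6], [1.4, 13.4], [1.4, 13.5], [1.4, 13.5]]
down [-1.4392631  -1.11028868] [ 0.4642309  -0.16212491  0.20964737] [-0.74543803  0.5992452  -2.9069528 ] 23.0167
```

View pics/c6.png

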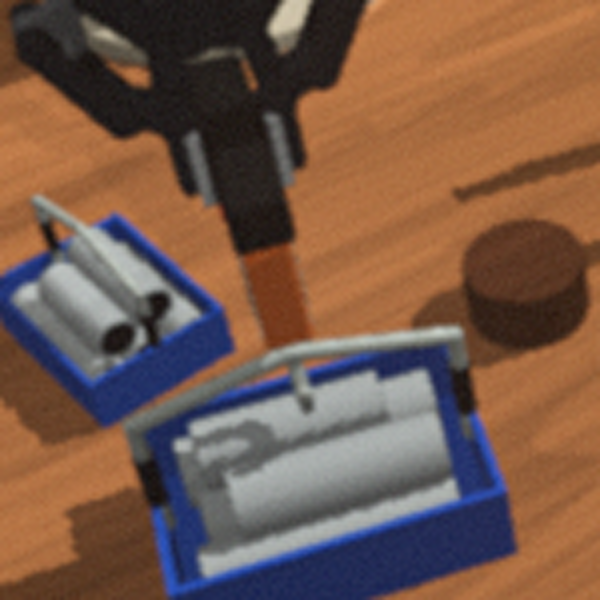

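The tub is back where it was to about 1 mm, and the hook is loose below the bail with its tip at (305,400). Now I unhook and carry the scale back to just above the rest.

Run:
```python
from h import *
b=np.array([.5618,.1531])
print(bot.move_l(np.r_[T-.038*UT,hookz(.083)],feed=.04,threshold=4)); 
u0=np.load("u0.npy"); print((u0-tubpix()[0])/.3474)
bot.move_l(np.r_[T-.038*UT,.33],feed=.12)
bot.goto(np.r_[b,.33],quat(YS,0)); bot.wait(.2); print(bot.get_eef_pos(),bot.get_gripper_width(),bot.get_t())
bot.move_l(np.r_[b,.19],feed=.1,threshold=5); bot.move_l(np.r_[b,.165],feed=.05,threshold=5); bot.wait(.2)
print(bot.get_eef_pos(),bot.get_force(),bot.get_t())
s=bot.read_camera("scene")[:,:,::-1]; w=bot.read_camera("wrist")[:,:,::-1]
cv2.imwrite("pics/c7.png",np.hstack([cv2.resize(s[170:310,310:420],(400,509),interpolation=cv2.INTER_CUBIC),cv2.resize(w[120:,160:480],(400,509))]))
```

```text
False
[-1.4392631  -1.15141048]
[0.56211789 0.15149323 0.33015968] 0.022912375978900997 26.7833
[0.56196776 0.15321592 0.16534125] [-0.0467212  -0.0395885  -2.19817947] 29.1833
```

View pics/c7.png

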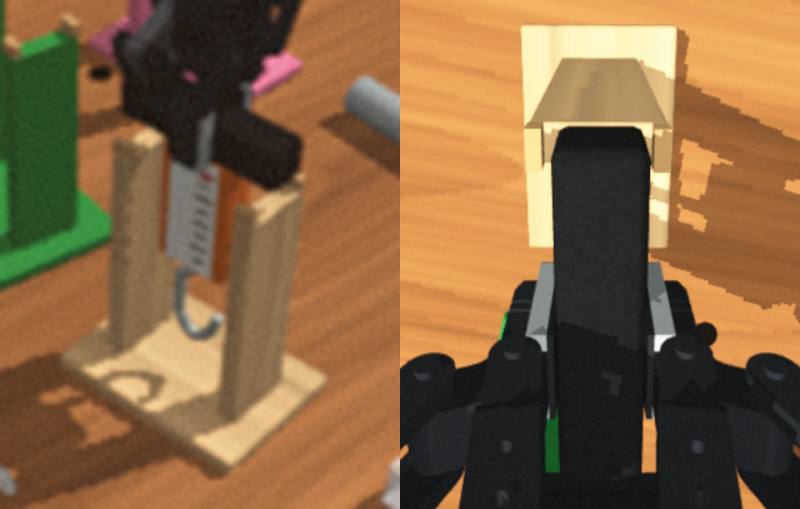

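The scale is just above its channel. The bar front edge (553..650) is centred between the lips (543..657), and the hook is between the posts. I'll lower gently, release, retreat and check.

Run:
```python
from h import *
b=np.array([.5618,.1531])
hit=bot.move_l(np.r_[b,.1475],feed=.02,threshold=4); bot.wait(.2)
e=bot.get_eef_pos(); print(hit,e,bot.get_force())
if e[2]<.151:
    bot.gripper_open(); bot.wait(.2); bot.move_l(np.r_[b,.26],feed=.1); bot.wait(.3)
    print(bot.get_gripper_width(),bot.get_t())
    t=bot.read_camera("top")[:,:,::-1]; s=bot.read_camera("scene")[:,:,::-1]
    cv2.imwrite("pics/c8.png",np.hstack([cv2.resize(s,(480,360)),cv2.resize(s[170:310,310:420],(283,360),interpolation=cv2.INTER_CUBIC)]))
```

```text
True [0.5616224  0.15297795 0.14750738] [ 0.41025957 -0.777089    5.8796537 ]
0.08573279639909051 32.7417
```

View pics/c8.png

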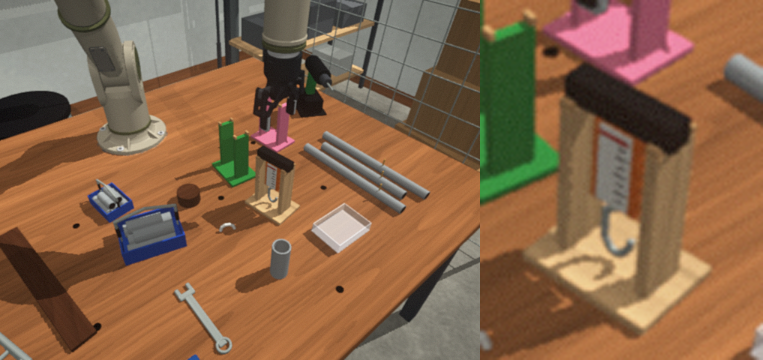

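The scale hangs in its channel as at the start, the tub stands in place, the bystanders haven't moved and the gripper is clear.

```bash
python3 -c "
from rig import bot
print(bot.finish_job())"
```

```text
the job is handed in; nothing more can be done
None
```

The job is handed in: the tub hung steady on the scale about 13 mm up for over 2 s and was set back within about 1 mm of where it stood, and the scale is back on its rest with nothing else moved, at about 33 s on the robot's clock.

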